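# Unsnap the bore cover and tighten the recessed clamp nut on an optical bench

## Robot

A 6-joint arm with a two-finger parallel gripper is mounted at the origin on the work surface. World frame = base frame: x ahead of the robot, y to its left, z up, the work surface at z = 0. Lengths are in m, angles in rad, forces in N, time in s.
With the tool pointing down it reaches from about 0.425 to 0.95 m from the base axis. Payload 3.5 kg.
Tool frame: the origin (TCP) lies midway between the tips of the shut fingers; the grasp point (between the pads) lies 19 mm behind it; z points along the fingers, y is the line along which they close (so a half turn about z gives the same grasp; the last joint's range is limited). The gripper opens to 85 mm and grips with 20 to 120 N. Pads are 22 mm wide; open, the fingers measure 114 mm over their backs; the gripper's body (76 mm by 85 mm) begins 54 mm behind the grasp point. The pads swing forward as they close: fully open they stand 13 mm farther back than shut.
Start: joints at [-1.346, 0.286, 1.577, -0, 1.279, -0.15], TCP at [0.247, -0.628, 0.231] pointing down, gripper open.
Joint ranges: [-2.77, 2.77], [-0.9, 2.22], [0.21, 2.48], [-1.53, 4.67], [0.24, 2.81], [-2.84, 2.84]. Speed limits (rad/s): [2.79, 2.79, 3.14, 3.14, 3.14, 3.14].

## Interface

Orientations are given as a unit quaternion [x, y, z, w].
In Python, from plant import get_state, read_camera, ctrl gives the robot as it stands.
- The arm moves only by the shell command python3 -m crank 'ROWS' [FORCE]. ROWS is JSON, a list of rows, each a list of 3 entries, a list of its own where there are three numbers: the shift along the tool's x, y, z in mm, then the turn about the tool's z in degrees, then the closure in counts, from 0 (fully open) to 255 (shut). In form: [[[tx, ty, tz], yaw, claw], ...]. A call has 1 to 10 rows; each row is the pose to reach, as a shift and turn from the pose commanded when the call began, along the tool's axes at that moment; what a row does not reach only later rows make up. A row lasts 1/10 s, in which the tool goes at most 50 mm and 8.59 degrees, less where a joint would pass 70% of its speed; a pose out of reach is approached as far as the arm can. A call with a gripper value outside its range is refused whole. The fingers move at their own pace and stop on an object; FORCE is the grip in N (left out, the last holds). Time passes only in rows, so rows that repeat a pose let the fingers close. It gives the time, the measured TCP pose, the force, the opening and the grip force at its end, in the units of the state.
- get_state(): the state, without advancing time (a new reading comes with each control period).
- read_camera(name): name is "side" or "top"; returns a dict with "frame" (480x640x3 uint8, blue, green, red), "range_z" (480x640 float32, m along the optical axis (not along the pixel's ray), 0 where there is no reading), "vfov" (degrees; the focal length in pixels is half the picture's height over the tangent of half this angle, whatever the lens; pixels are square), "cx", "cy" (the principal point, pixels), "k1" (the pictures are not rectified: a ray, as slopes to the right and down, at radius r is drawn at 1 + k1 r^2 times it, then the intrinsics apply), "origin" and "orientation" of the camera in the world. Camera axes: x right, y down, z forward; pixel columns grow to the right and rows downward; lengths in m; the calibration is good to about 2 mm. A picture is of the moment at which its call begins.
- ctrl.sign_off(): hands the job in; it is judged then, once.
The state is a dict: "time": time; "qpos": joint angles; "dq": joint speeds; "joint_efforts": joint torques, N m; "eef_pos": TCP position; "tcp_rot": TCP orientation; "contact_force": force on the tool from outside, world axes, zero at the start; "wrist_torque": the same for the moment, N m; "opening": opening from 0.0 (shut) to 1.0 (fully open); "finger_force": force on a finger pad.
Only numpy, scipy, OpenCV 4.12 (cv2) and the standard library are available. Lean on these libraries where they do the work, as an engineer would, in place of code of your own. Each camera call takes 0.05 s, during which the arm holds its last target. There are 200 camera calls.

## Task

Pinch the two tabs of the snap-in cover on the leaning clamp housing, pull the cover out and stand it upright on its feet in the flat steel tray. Then take the long square-socket driver from its stand, put it right down over the nut at the bottom of the housing's bore, turn the nut clockwise until it comes to its stop, and hang the driver back in its stand. Leave the other things on the bench where they are.

Things in the scene. Friction and masses are not known exactly. Their poses are not given: they have to be found in the camera images.
- bore: Aluminium block, 76 mm square, 107 mm long, fixed on the clamp housing's 160 x 110 mm base, leaning 30 deg from vertical (mouth to -x of the housing, towards the robot). Origin: centre of the bore's floor, 52 mm above the bench. z: bore's axis, outward; y level. Round bore 50 mm across for z 0 to 68 mm, then a recess (62 mm along y) to 87 mm, then a lip to 95 mm with a 50 x 50 mm opening.
- bore_mouth (a point): Centre of the mouth: top of the 8 mm thick, 80 x 80 mm steel lip plate, on the bore's axis, 95 mm from its floor; axes as bore.
- nut (a joint): Turn of the nut at the bottom of the bore, rad, about the bore's axis: grows clockwise as seen looking into the mouth, starts at 0 to 0.4, firm stop at 1.6 (fully tight). At 0 the nut's sides are parallel to x and y of bore. It turns against about 0.2 N m of friction and stays where it is left.
- nut_top (a point): Centre of the top of the steel clamp nut, on the bore's axis, 20 mm above the bore's floor. The nut is square, 20 mm across its flats, 20 mm tall; its top 7 mm tapers to 12 mm across as a lead-in.
- cover: Black snap-in cover: plate 64 x 64 x 6 mm, two upright grey tabs at +y and -y. Origin: centre of the plate's underside, which rests on the mouth; z outward along the bore's axis (up when upright), y from tab to tab, parallel to the bore's y. Under each tab a hooked foot reaches 23 mm below the origin; set down it stands on these feet, its origin 23 mm above the support. About 90 g.
- cover_grip (a point): Midway between the two tabs, 28 mm above the cover's origin: the place to pinch. The tabs are 24 mm wide (along x), reach from the plate to 46 mm above the origin, and their outer faces are 58 mm apart when free, 46 mm fully pinched. The hooks catch under the lip unless both tabs are fully pinched; then the cover pulls straight out along the bore's axis (25 mm to come clear).
- tab_l (a joint): Inward travel of the tab at +y of the cover, m: 0 sprung out (latched), 0.006 fully pinched in (freed); the spring takes 3 to 8 N.
- tab_r (a joint): The same for the tab at -y.
- tray: Flat open steel tray, fixed, 160 x 120 mm, 18 mm high, walls and floor 4 mm thick. Origin: centre of its underside on the bench; x along its 160 mm side.
- driver: Long socket driver, 182 mm, about 0.3 kg, hanging upright in the stand. Origin: centre of the socket's open lower mouth; z up the shank to the handle. Socket 42 mm across, 36 mm long, with a square cavity 23 mm wide, 26 mm deep, sides parallel to driver x and y (up to 0.2 rad of play on the nut). Shank 18 mm thick. Fully on the nut its origin is at the origin of bore, z axes in line.
- driver_grip (a point): Centre of the driver's flat black handle block, 158 mm above the driver's origin. The block spans 126 to 182 mm above the origin, is 26 mm thick along the driver's y (grip it by these faces) and 44 mm wide along x. Right below it is a flange 66 mm across, 120 to 126 mm above the origin.
- stand: Dark steel driver stand, fixed, base 110 x 90 mm; top plate 90 x 90 mm, its upper face 124 mm above the bench. Origin: centre of its underside. A round hole 52 mm across on its axis goes right through top and base plates; the driver's socket passes it, and the flange rests on the top face with the driver's origin 4 mm above the bench.
- lens_post_a: Bystander: lens in a round 48 mm mount on a steel post and 52 mm disc base, 139 mm tall, loose. Origin: centre of its underside.
- lens_post_b: Bystander: lens in a round 60 mm mount on a steel post and 52 mm disc base, 130 mm tall, loose. Origin: centre of its underside.
- screw_tin: Bystander: round steel tin, 64 mm across, 35 mm high, loose. Origin: centre of its underside.
- screwdriver: Bystander: screwdriver, 170 mm long, lying loose.
- stage_block: Bystander: black translation stage, 70 x 70 x 36 mm, with a micrometer spindle, loose. Origin: centre of its underside.
- lens_tube: Bystander: black lens tube standing upright, 40 mm across, 90 mm tall, loose. Origin: centre of its underside.
- cleaner_bottle: Bystander: white bottle, 50 mm across, 130 mm tall, loose. Origin: centre of its underside.
Mind the look-alikes: they are no part of the job. What is shaped like the driver but purple is not meant.

How it is judged:
On the way, in this order (a step that is already met when the one before it is completed fails the run):
1. the cover is unsnapped and clear of the bore's mouth by 50 mm (distance between cover and bore_mouth above 0.05 m), for 0.1 s.
2. the cover stands upright in the tray (x of cover in the frame of tray between -0.072 and 0.072 m and y of cover in the frame of tray between -0.052 and 0.052 m and z of cover in the frame of tray below 0.034 m and angle between cover's own z axis and vertical below 0.12 rad), for 0.1 s.
3. the driver is fully down on the nut, in line with the bore, the nut not yet at its stop (z of driver in the frame of bore below 0.007 m and distance between driver and bore below 0.009 m and angle between the z axis of driver and the z axis of bore, either way round below 0.08 rad and value of joint nut below 1.3 rad), for 0.1 s.
4. the driver, still down on the nut, has turned it clockwise to its stop (value of joint nut above 1.48 rad and z of driver in the frame of bore below 0.01 m and distance between driver and bore below 0.012 m), for 0.1 s.
5. the driver hangs in its stand again (horizontal distance between driver and stand below 0.012 m and z of driver in the frame of stand below 0.009 m), for 0.1 s.
At the end, for the whole second after the job is handed in: Nut at its stop (above 1.45 of 1.6 rad); driver hanging upright in its stand, flange on the top plate (12 mm off axis, 5 mm in height, 0.1 rad); cover upright on its feet inside the tray (0.12 rad, origin under 34 mm above the tray's underside); both at rest (all of step 2 and all of step 5 and value of joint nut above 1.45 rad and angle between driver's own z axis and vertical below 0.1 rad and linear speed of each of cover, driver below 0.02 m/s); the robot touches nothing.
It fails at once if a bystander is moved by more than 30 mm (distance of any of lens_post_a, lens_post_b, screw_tin, screwdriver, stage_block, lens_tube, cleaner_bottle from where it was at the start of the episode above 0.03 m).
It also fails if it takes over 58 s, if anything falls off the work surface, if the arm or the gripper's body presses on something with over 40 N, if the wrist force passes 120 N, or if a joint passes its speed limit or range.

## Working session

There is one attempt and no reset: what is moved stays moved. The work goes in short steps, Python scripts to look and compute and a shell command to move; the robot and the scene stay as the last step left them, time stands still between calls to the robot, and variables do not carry over. Pictures are saved under pics/ and viewed, at most 10 in all, crops included, and the job is handed in when it is done.

```bash
ls; mkdir -p pics; cat > h.py <<'E'
import numpy as np,cv2
from plant import get_state,read_camera,ctrl
from scipy.spatial.transform import Rotation as R
def K(c):
    f=240/np.tan(np.radians(c["vfov"])/2); return f
def cloud(c):
    f=K(c); v,u=np.mgrid[0:480,0:640].astype(float)
    xd=(u-c["cx"])/f; yd=(v-c["cy"])/f
    x,y=xd.copy(),yd.copy()
    for _ in range(15):
        s=1+c["k1"]*(x*x+y*y); x=xd/s;y=yd/s
    z=c["range_z"]; P=np.stack([x*z,y*z,z],-1)
    W=P@R.from_quat(c["orientation"]).as_matrix().T+np.array(c["origin"])
    W[z<=0]=np.nan
    return W
E
python3 - <<'E'
from h import *
for n in("top","side"):
    c=read_camera(n); cv2.imwrite(f"pics/{n}0.png",c["frame"]); np.save(f"{n}0.npy",cloud(c)); 
    print(n,c["vfov"],c["cx"],c["cy"],c["k1"],c["origin"],R.from_quat(c["orientation"]).as_matrix().round(3).tolist(),(c["range_z"]>0).mean())
s=get_state();print(s)
E
```

```text
pics
top 49.60021682737771 323.4686646281104 240.076106992541 -0.04430343624919558 [ 0.31463727 -0.02576914  1.30569979] [[-0.014, -0.98, 0.199], [-1.0, 0.011, -0.016], [0.013, -0.199, -0.98]] 0.9959342447916667
side 54.6493453620968 311.66535861127625 243.5240745744733 -0.05714149491081705 [-0.02595682  0.69690859  0.9416452 ] [[-0.801, -0.403, 0.443], [-0.599, 0.53, -0.6], [0.007, -0.746, -0.666]] 0.9948665364583333
{'time': 0.1, 'qpos': array([-1.34601149e+00,  2.87091822e-01,  1.57802720e+00, -4.50284590e-05,
        1.27858407e+00, -1.49992414e-01]), 'dq': array([-0.00053674, -0.00253431, -0.003694  ,  0.00105005, -0.00052264,
        0.00093558]), 'joint_efforts': array([ 5.66399194e-04, -4.07293618e+01, -2.93698776e+01, -1.56824181e-04,
        3.39373830e-03, -6.50589385e-06]), 'eef_pos': array([ 0.24698337, -0.62755788,  0.2300775 ]), 'tcp_rot': array([ 9.82492308e-01,  1.86300164e-01, -6.09897751e-05, -1.05367213e-03]), 'contact_force': array([-0.12096258,  0.24772101,  0.1113985 ]), 'wrist_torque': array([-0.0196912 , -0.0119459 , -0.00584564]), 'finger_force': 0.0, 'opening': 0.9976683951934687}
```

View pics/top0.png

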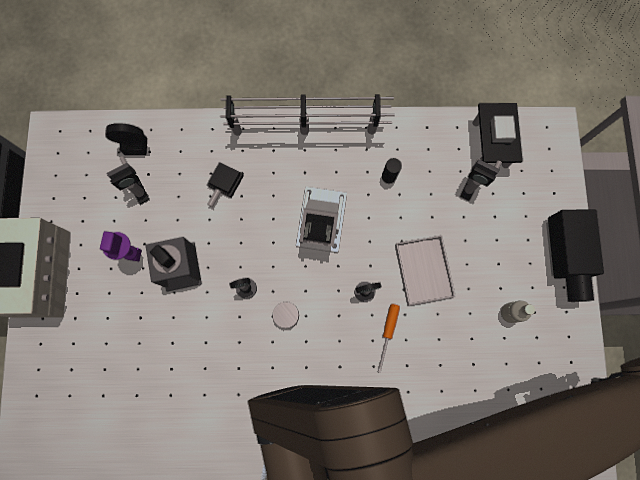

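View pics/side0.png

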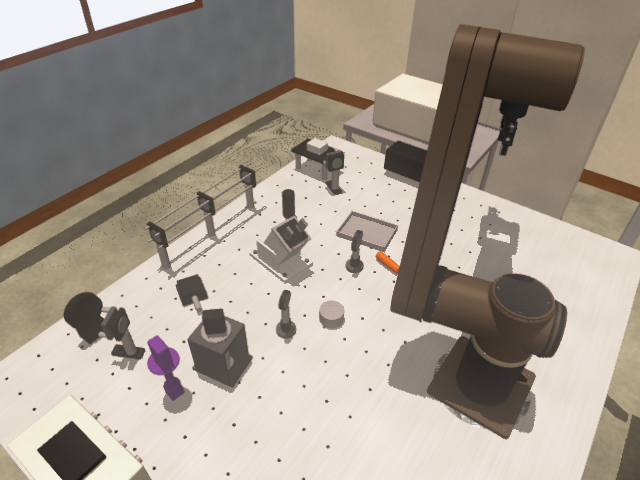

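Top view: the housing is at (321,220) with the cover's tabs near (319,230). The tray is at (425,270), and the stand at (173,263) has the driver handle at (163,257). The purple decoy is at (115,245). The side view shows the housing at (285,240) and the stand at (220,345).

```bash
python3 - <<'E'
from h import *
T=np.load("top0.npy");S=np.load("side0.npy")
def at(W,u,v): return W[v,u].round(3)
for u,v in [(321,200),(319,235),(425,270),(173,263),(163,257),(285,316),(155,285)]: print(u,v,at(T,u,v))
def sel(W,lo,hi,x,y):
    return W[(W[...,2]>lo)&(W[...,2]<hi)&(np.hypot(W[...,0]-x,W[...,1]-y)<.13)]
def rect(P):
    r=cv2.minAreaRect((P[:,:2]*1000).astype(np.float32)); return np.round(r[0],1),np.round(r[1],1),round(r[2],1),len(P)
for nm,W in(("top",T),("side",S)):
    print(nm)
    tr=at(T,425,270);print("tray rim",rect(sel(W,.012,.022,*tr[:2])))
    st=at(T,155,285)
    P=sel(W,.117,.128,*st[:2]);print("stand",rect(P),np.median(P[:,2]))
    P=sel(W,.176,.195,*st[:2]);print("handle",rect(P),np.median(P[:,2]))
    P=sel(W,.127,.133,*st[:2]);print("flange",rect(P))
    h=at(T,321,220);P=sel(W,.005,.020,*h[:2]);print("base",rect(P),np.median(P[:,2]))
    P=sel(W,.03,.3,*h[:2]); print("upper",P.min(0).round(3),P.max(0).round(3),len(P))
fl=T[300:330,330:360].reshape(-1,3);print("bench z",np.nanmedian(fl[:,2]),np.nanstd(fl[:,2]))
E
python3 -m crank '[[[0,0,-20],0,0]]' 40
```

```text
321 200 [ 0.683 -0.042  0.01 ]
319 235 [ 0.564 -0.035  0.135]
425 270 [ 0.498 -0.304  0.002]
173 263 [0.502 0.297 0.141]
163 257 [0.508 0.307 0.187]
285 316 [0.385 0.049 0.038]
155 285 [ 0.469  0.38  -0.   ]
top
tray rim (array([ 489.4, -280. ]), array([168.6, 167.3]), 10.1, 397)
stand (array([517.6, 363.6]), array([206. , 105.6]), 83.6, 1046) 0.12454898708083217
handle (array([530. , 370.2]), array([162.4,  42.9]), 75.8, 452) 0.18352387887465627
flange (array([519.1, 364.8]), array([197.1,  99.3]), 84.6, 487)
base (array([597.4, -38.5]), array([249.6, 250. ]), 6.7, 1131) 0.011730742705839736
upper [ 0.541 -0.095  0.034] [0.687 0.01  0.183] 1671
side
tray rim (array([ 492.8, -280.9]), array([162.7, 167.9]), 9.9, 246)
stand (array([514.4, 367.6]), array([212.7, 102.5]), 82.1, 1256) 0.12357091572492368
handle (array([528.3, 372.8]), array([159.5,  46. ]), 75.6, 457) 0.18176300484453256
flange (array([523.1, 377.8]), array([183.3,  74.3]), 65.8, 274)
base (array([632.2, -40.6]), array([113.8, 163.6]), 81.7, 736) 0.010610443914109369
upper [ 0.541 -0.08   0.03 ] [0.689 0.014 0.181] 1566
bench z 0.0004300017577860693 0.002629932756544664
time: 0.2
eef_pos: [0.2466, -0.626, 0.2466]
tcp_rot: [0.982, 0.186, -0.0, -0.004]
contact_force: [0.4, 0.3, 0.1]
opening: 1.0
finger_force: 0.0
```

```bash
python3 - <<'E'
from h import *
T=np.load("top0.npy");S=np.load("side0.npy")
def sel(W,lo,hi,x,y,r,ry=None):
    ry=ry or r
    return W[(W[...,2]>lo)&(W[...,2]<hi)&(abs(W[...,0]-x)<r)&(abs(W[...,1]-y)<ry)]
def rect(P):
    r=cv2.minAreaRect((P[:,:2]*1000).astype(np.float32)); return np.round(r[0],1),np.round(r[1],1),round(r[2],1),len(P)
for nm,W in(("top",T),("side",S)):
    print(nm)
    P=sel(W,.118,.129,.49,.30,.08);print("stand",rect(P))
    P=sel(W,.176,.195,.50,.30,.06);print("handle",rect(P),P.mean(0).round(4))
    P=sel(W,.010,.022,.495,-.29,.105,.09);print("tray",rect(P))
    P=sel(W,.005,.020,.63,-.04,.1,.075);print("base",rect(P))
    a=np.radians(-8.3);ex=np.array([np.cos(a),np.sin(a),0]);ey=np.array([-ex[1],ex[0],0]);ez=np.array([0,0,1.])
    n=-.5*ex+.866*ez;t=.866*ex+.5*ez
    P=sel(W,.03,.25,.61,-.04,.1,.075)
    q=np.c_[(P-[.6,-.04,0])@t,(P-[.6,-.04,0])@ey,(P-[.6,-.04,0])@n]
    h,e=np.histogram(q[:,2],bins=np.arange(0,.25,.004)); print([(round(b,3),int(k)) for b,k in zip(e,h) if k>10])
    np.save(nm+"q.npy",q)
E
python3 -m crank '[[[0,-50,0],0,0],[[0,-100,0],0,0],[[0,-150,0],0,0],[[0,-200,0],0,0],[[0,-250,0],0,0],[[0,-300,0],0,0],[[0,-340,0],0,0],[[0,-340,0],0,0]]' 40; python3 -c "
from plant import get_state as g;s=g();print(s['tcp_rot'],s['qpos'])"
```

```text
top
stand (array([514.2, 316.7]), array([90.1, 90.2]), 12.1, 906)
handle (array([513.4, 315.5]), array([44.2, 25.6]), 43.2, 227) [0.513  0.3143 0.1856]
tray (array([ 487.4, -275.9]), array([171. , 175.9]), 10.1, 496)
base (array([630.1, -40.6]), array([147.8, 196.1]), 89.9, 991)
[(np.float64(0.02), 15), (np.float64(0.024), 28), (np.float64(0.028), 41), (np.float64(0.032), 32), (np.float64(0.036), 33), (np.float64(0.04), 40), (np.float64(0.044), 27), (np.float64(0.048), 28), (np.float64(0.052), 21), (np.float64(0.056), 27), (np.float64(0.06), 28), (np.float64(0.064), 20), (np.float64(0.068), 14), (np.float64(0.072), 15), (np.float64(0.076), 12), (np.float64(0.08), 14), (np.float64(0.084), 16), (np.float64(0.088), 12), (np.float64(0.092), 18), (np.float64(0.096), 14), (np.float64(0.1), 15), (np.float64(0.104), 18), (np.float64(0.12), 43), (np.float64(0.124), 268), (np.float64(0.128), 341), (np.float64(0.132), 316), (np.float64(0.136), 76), (np.float64(0.168), 27), (np.float64(0.172), 45)]
side
stand (array([513.2, 317.1]), array([93.1, 91.3]), 13.2, 908)
handle (array([511.7, 318. ]), 
[... 838 characters left out ...]
4(0.112), 13), (np.float64(0.116), 26), (np.float64(0.12), 80), (np.float64(0.124), 195), (np.float64(0.128), 223), (np.float64(0.132), 150), (np.float64(0.136), 26), (np.float64(0.14), 13), (np.float64(0.144), 13), (np.float64(0.148), 18), (np.float64(0.152), 12), (np.float64(0.156), 17), (np.float64(0.16), 15), (np.float64(0.164), 17), (np.float64(0.168), 39), (np.float64(0.172), 15)]
time: 1.0
eef_pos: [0.122, -0.3083, 0.2506]
tcp_rot: [0.983, 0.186, -0.0, 0.001]
contact_force: [0.4, -0.5, 0.2]
opening: 0.999
finger_force: 0.0
[ 9.82556983e-01  1.85959859e-01 -2.39114054e-04  8.05991048e-04] [-1.50308130e+00 -5.91954492e-01  2.31645427e+00 -2.86368459e-04
  1.41543543e+00 -3.06338373e-01]
```

```bash
python3 -m crank '[[[0,0,-50],0,0],[[0,0,-100],0,0],[[0,0,-150],0,0],[[0,0,-200],0,0],[[0,0,-250],0,0],[[0,0,-300],0,0],[[0,0,-350],0,0],[[0,0,-400],0,0],[[0,0,-450],0,0],[[0,0,-500],0,0]]' 40; python3 -c "
from plant import get_state as g;s=g();print(s['tcp_rot'],s['qpos'])"
python3 -m crank '[[[0,0,-150],0,0],[[0,0,-300],0,0],[[0,0,-600],0,0],[[0,0,-800],0,0],[[0,0,-800],0,0]]' 40; python3 -c "
from plant import get_state as g;s=g();print(s['tcp_rot'],s['qpos'])"
```

```text
time: 2.0
eef_pos: [0.1228, -0.3124, 0.7531]
tcp_rot: [0.982, 0.186, 0.0, 0.0]
contact_force: [0.5, -0.9, 1.8]
opening: 1.0
finger_force: 0.0
[9.82473108e-01 1.86404366e-01 4.02085190e-05 4.38787040e-05] [-1.50159113e+00 -3.20870952e-01  1.21665878e+00  1.15545494e-04
  2.24572716e+00 -3.05724775e-01]
time: 2.5
eef_pos: [0.1116, -0.2876, 0.9529]
tcp_rot: [0.982, 0.187, 0.007, -0.024]
contact_force: [1.4, 74.4, 56.3]
opening: 0.999
finger_force: 0.0
[ 0.9820956   0.18671356  0.00678092 -0.02408927] [-1.53894093  0.16702784  0.20958812  0.01839929  2.81463165 -0.32661744]
```

```bash
python3 - <<'E'
from h import *
for nm in("top","side"):
    q=np.load(nm+"q.npy"); p=q[(q[:,2]>.116)&(q[:,2]<.142)&(abs(q[:,1])<.06)]
    r=cv2.minAreaRect((p[:,:2]*1000).astype(np.float32));print(nm,r,p.mean(0))
    A=np.c_[p[:,:2],np.ones(len(p))];print("plane",np.linalg.lstsq(A,p[:,2],rcond=None)[0])
    t=q[(q[:,2]>.155)]; 
    for s in(1,-1):
        w=t[s*(t[:,1]-np.median(p[:,1]))>0]; print("tab",len(w),w.min(0).round(4),w.max(0).round(4),w.mean(0).round(4))
W=np.load("top0.npy");im=cv2.imread("pics/top0.png")
# tray: dark rim contour
g=cv2.cvtColor(im,cv2.COLOR_BGR2GRAY)[225:315,385:465]; m=(g<110).astype(np.uint8)
r=cv2.minAreaRect(cv2.findNonZero(m));print("tray px",np.array(r[0])+[385,225],r)
E
```

```text
top ((50.342926025390625, 3.9048423767089844), (80.09977722167969, 81.65531921386719), 89.10465240478516) [0.05370969 0.00338536 0.13039371]
plane [-0.01728908 -0.00845297  0.13135091]
tab 47 [0.0383 0.0248 0.156 ] [0.0632 0.033  0.1754] [0.0523 0.029  0.1707]
tab 46 [ 0.039  -0.0251  0.1552] [ 0.0619 -0.0168  0.1784] [ 0.0516 -0.021   0.1714]
side ((49.29006576538086, 3.8707427978515625), (84.5792465209961, 80.86066436767578), 88.45486450195312) [0.04653504 0.00977581 0.12878716]
plane [ 0.02001811 -0.05036005  0.12834793]
tab 55 [0.037  0.0249 0.1564] [0.0611 0.0357 0.1746] [0.0484 0.0313 0.1664]
tab 50 [ 0.0363 -0.0245  0.1554] [ 0.0601 -0.0143  0.1742] [ 0.0483 -0.0186  0.1668]
tray px [425.57091522 276.87953186] ((40.57091522216797, 51.87953186035156), (68.21311950683594, 82.51998138427734), 6.519801616668701)
```

```bash
python3 -m crank '[[[0,0,50],0,0],[[0,0,100],0,0],[[0,0,150],0,0],[[0,0,200],0,0],[[0,0,250],0,0],[[0,0,300],0,0],[[0,0,350],0,0],[[0,0,400],0,0],[[0,0,450],0,0],[[0,0,500],0,0]]' 40; python3 -c "
from plant import get_state as g;s=g();print(s['tcp_rot'],s['qpos'])"
```

```text
time: 3.5
eef_pos: [0.1135, -0.2644, 0.5057]
tcp_rot: [0.982, 0.186, 0.006, -0.021]
contact_force: [0.1, -0.6, 0.4]
opening: 1.004
finger_force: 0.0
[ 0.98225085  0.18633143  0.0062453  -0.02061205] [-1.52963185 -0.65453312  1.90072607  0.00679914  1.93800043 -0.33147149]
```

```bash
python3 -m crank '[[[46,12,0],8,0],[[92,24,0],16,0],[[139,36,0],24,0],[[185,48,0],30,0],[[231,60,0],30,0],[[277,72,0],30,0],[[323,85,0],30,0],[[369,97,0],30,0],[[415,109,0],30,0],[[461,121,0],30,0]]' 40; python3 -c "
from plant import get_state as g;s=g();print(s['tcp_rot'],s['qpos'])
from scipy.spatial.transform import Rotation as R;print(R.from_quat(s['tcp_rot']).as_matrix().round(3))"
```

```text
time: 4.5
eef_pos: [0.5536, -0.2118, 0.5112]
tcp_rot: [0.997, -0.074, 0.0, -0.022]
contact_force: [-0.0, -0.8, -0.1]
opening: 1.001
finger_force: 0.0
[ 9.97025532e-01 -7.40040418e-02  2.43726393e-04 -2.15274286e-02] [-0.55292344  0.04406351  1.35529088  0.03914788  1.76151129  1.17310217]
[[ 0.989 -0.148  0.004]
 [-0.148 -0.988  0.043]
 [-0.003 -0.043 -0.999]]
```

```bash
python3 -m crank '[[[50,4,0],0,0],[[100,9,0],0,0],[[150,13,0],0,0],[[200,18,0],0,0],[[250,22,0],0,0],[[300,27,0],0,0],[[330,30,0],0,0],[[350,32,0],0,0],[[370,33,0],0,0],[[390,35,0],0,0]]' 40; cat > s.py <<'E'
from h import *
s=get_state();print(s['qpos'].round(4));print(R.from_quat(s['tcp_rot']).as_matrix().round(3))
E
python3 s.py
```

```text
time: 5.5
eef_pos: [0.8522, -0.2787, 0.4742]
tcp_rot: [0.997, -0.075, 0.016, -0.018]
contact_force: [-0.0, 0.8, 1.2]
opening: 1.003
finger_force: 0.0
[-0.4412  0.9326  0.21    0.0483  1.981   1.2984]
[[ 0.988 -0.148  0.035]
 [-0.149 -0.988  0.033]
 [ 0.03  -0.037 -0.999]]
```

```bash
python3 -m crank '[[[100,9,0],0,0],[[200,18,0],0,0],[[300,27,0],0,0],[[300,27,0],0,0]]' 40;python3 s.py
```

```text
time: 5.9
eef_pos: [0.8903, -0.2781, 0.4162]
tcp_rot: [0.997, -0.075, 0.03, -0.015]
contact_force: [0.6, 0.8, 0.2]
opening: 0.998
finger_force: 0.0
[-0.424   0.9972  0.21    0.0502  1.8884  1.3134]
[[ 0.987 -0.148  0.061]
 [-0.15  -0.988  0.025]
 [ 0.057 -0.034 -0.998]]
```

```bash
python3 -m crank '[[[300,27,-200],0,0],[[300,27,-200],0,0],[[300,27,-200],0,0],[[300,27,-200],0,0]]' 40;python3 s.py;python3 -m crank '[[[300,27,-200],0,0],[[300,27,-200],0,0]]' 40;python3 s.py
```

```text
time: 6.3
eef_pos: [0.885, -0.2706, 0.448]
tcp_rot: [0.996, -0.075, 0.045, -0.011]
contact_force: [-0.2, 0.3, 0.5]
opening: 0.999
finger_force: 0.0
[-0.4199  0.9628  0.21    0.0541  1.8918  1.3205]
[[ 0.985 -0.149  0.091]
 [-0.151 -0.988  0.016]
 [ 0.087 -0.029 -0.996]]
time: 6.5
eef_pos: [0.8844, -0.2676, 0.4656]
tcp_rot: [0.995, -0.075, 0.059, -0.008]
contact_force: [0.5, 0.7, 0.7]
opening: 1.0
finger_force: 0.0
[-0.4182  0.944   0.21    0.058   1.8814  1.3245]
[[ 0.982 -0.149  0.119]
 [-0.151 -0.988  0.008]
 [ 0.116 -0.025 -0.993]]
```

```bash
python3 -m crank '[[[300,15,-150],0,0],[[300,15,-150],0,0]]' >/dev/null;python3 -m crank '[[[300,15,-150],0,0],[[300,15,-150],0,0]]' >/dev/null;python3 -m crank '[[[300,15,-150],0,0],[[300,15,-150],0,0]]' >/dev/null;python3 -m crank '[[[300,15,-150],0,0],[[300,15,-150],0,0]]' ;python3 s.py
```

```text
time: 7.3
eef_pos: [0.8959, -0.2482, 0.5134]
tcp_rot: [0.99, -0.076, 0.117, 0.003]
contact_force: [-0.1, -0.2, 0.3]
opening: 0.998
finger_force: 0.0
[-0.3973  0.8954  0.21    0.0695  1.8104  1.3512]
[[ 0.961 -0.152  0.232]
 [-0.15  -0.988 -0.024]
 [ 0.233 -0.012 -0.973]]
```

```bash
python3 -m crank '[[[300,10,-100],0,0]]' >/dev/null;python3 -m crank '[[[300,10,-100],0,0]]' >/dev/null;python3 s.py; python3 -m crank '[[[300,10,-100],0,0],[[300,10,-100],0,0]]' >/dev/null;python3 -m crank '[[[300,10,-100],0,0],[[300,10,-100],0,0]]' >/dev/null;python3 -m crank '[[[300,10,-100],0,0],[[300,10,-100],0,0]]' ;python3 s.py
```

```text
[-0.3902  0.8895  0.211   0.0741  1.7611  1.3595]
[[ 0.947 -0.153  0.282]
 [-0.149 -0.988 -0.037]
 [ 0.284 -0.006 -0.959]]
time: 8.1
eef_pos: [0.9179, -0.2319, 0.5534]
tcp_rot: [0.979, -0.077, 0.188, 0.016]
contact_force: [-0.8, 1.0, -0.6]
opening: 0.998
finger_force: 0.0
[-0.3751  0.8611  0.2106  0.0797  1.6969  1.3767]
[[ 0.917 -0.156  0.367]
 [-0.144 -0.988 -0.059]
 [ 0.371  0.002 -0.928]]
```

```bash
python3 -m crank '[[[300,5,-100],0,0]]' >/dev/null;python3 -m crank '[[[300,5,-100],0,0]]' >/dev/null;python3 -m crank '[[[300,5,-100],0,0]]' >/dev/null;python3 -m crank '[[[300,5,-100],0,0]]' >/dev/null;python3 -m crank '[[[0,0,0],0,0]]'; python3 s.py
python3 - <<'E'
from h import *
# base edges and lip from fresh top & side view with arm maybe in the way; reuse stored
for nm in("top","side"):
    W=np.load(nm+"0.npy"); im=cv2.imread(f"pics/{nm}0.png")
    q=np.load(nm+"q.npy"); p=q[(q[:,2]>.118)&(q[:,2]<.14)&(abs(q[:,1]-.004)<.05)]
    for s in (1,-1):  # lip side edges: extreme y per t bin -> line
        e=[]
        for t in np.arange(.015,.085,.006):
            b=p[abs(p[:,0]-t)<.003]
            if len(b)>5: e.append((t,(s*b[:,1]).max()*s))
        e=np.array(e); print(nm,s,np.degrees(np.polyfit(e[:,0],e[:,1],1)[0]).round(2),np.median(e[:,1]).round(4))
E
```

```text
time: 8.6
eef_pos: [0.9253, -0.2219, 0.5963]
tcp_rot: [0.967, -0.076, 0.242, 0.024]
contact_force: [-0.1, 0.2, 0.6]
opening: 0.998
finger_force: 0.0
[-0.3648  0.8243  0.21    0.0879  1.6221  1.3893]
[[ 0.871 -0.159  0.465]
 [-0.135 -0.987 -0.084]
 [ 0.472  0.01  -0.881]]
top 1 -0.56 0.0431
top -1 -1.09 -0.0355
side 1 -0.89 0.0446
side -1 2.4 -0.0352
```

```bash
python3 -m crank '[[[300,-10,-100],0,0]]' >/dev/null;python3 -m crank '[[[0,0,0],0,0]]'; python3 s.py
cat > g.py <<'E'
from h import *
def frame(a):
    ex=np.array([np.cos(a),np.sin(a),0]);ey=np.array([-ex[1],ex[0],0]);ez=np.array([0,0,1.])
    return .866*ex+.5*ez, ey, -.5*ex+.866*ez
t,ey,n=frame(np.radians(-8.3)); mouth=np.array([.6,-.04,0])+.0497*t+.0041*ey+.1265*n
t,ey,n=frame(np.radians(-8.9)); bore=mouth-.095*n
def delta(target,zdir=None,ydir=None):
    s=get_state();M=R.from_quat(s['tcp_rot']).as_matrix()
    d=M.T@(np.array(target)-s['eef_pos'])*1000
    print("delta mm",d.round(1),"tool z",M[:,2].round(3))
    if ydir is not None:
        v=M.T@ydir; print("yaw deg",np.degrees(np.arctan2(-v[0],v[1])).round(2))
    return d
E
python3 - <<'E'
from g import *
print("mouth",mouth,"bore",bore,n)
delta(mouth+.15*n,ydir=-ey); delta(mouth+.008*n)
E
```

```text
time: 8.8
eef_pos: [0.9266, -0.2174, 0.6072]
tcp_rot: [0.964, -0.076, 0.255, 0.026]
contact_force: [-0.3, 0.3, 0.8]
opening: 1.0
finger_force: 0.0
[-0.3601  0.8149  0.21    0.0888  1.6055  1.3943]
[[ 0.859 -0.16   0.487]
 [-0.133 -0.987 -0.089]
 [ 0.495  0.011 -0.869]]
mouth [ 0.58059374 -0.03302553  0.134399  ] bore [ 0.62752184 -0.04037428  0.052129  ] [-0.49397993  0.07735519  0.866     ]
delta mm [-556.6 -130.3   75.9] tool z [ 0.487 -0.089 -0.869]
yaw deg 0.07
delta mm [-555.8 -132.1  217.8] tool z [ 0.487 -0.089 -0.869]
```

```bash
python3 -m crank '[[[-48,-11,0],0,0],[[-96,-22,0],0,0],[[-144,-33,0],0,0],[[-192,-44,0],0,0],[[-240,-55,0],0,0],[[-288,-66,0],0,0],[[-336,-77,0],0,0],[[-384,-88,0],0,0],[[-432,-100,0],0,0],[[-480,-112,0],0,0]]' ; python3 -m crank '[[[-40,-10,20],0,0],[[-77,-18,45],0,0],[[-77,-18,60],0,0],[[-77,-18,60],0,0]]'
python3 - <<'E'
from g import *
delta(mouth+.15*n,ydir=-ey); delta(mouth+.008*n)
c=read_camera("side");cv2.imwrite("pics/s1.png",cv2.resize(c["frame"][130:330,180:400],None,fx=2.5,fy=2.5))
E
```

```text
time: 9.8
eef_pos: [0.5688, -0.0604, 0.3899]
tcp_rot: [0.964, -0.076, 0.254, 0.026]
contact_force: [0.1, -1.5, 0.9]
opening: 1.001
finger_force: 0.0
time: 10.2
eef_pos: [0.5345, -0.0375, 0.2965]
tcp_rot: [0.965, -0.076, 0.251, 0.025]
contact_force: [0.5, -0.1, 0.3]
opening: 1.002
finger_force: 0.0
delta mm [-42.1 -11.8  13.3] tool z [ 0.48  -0.087 -0.873]
yaw deg 0.03
delta mm [-40.  -13.4 155.3] tool z [ 0.48  -0.087 -0.873]
```

View pics/s1.png

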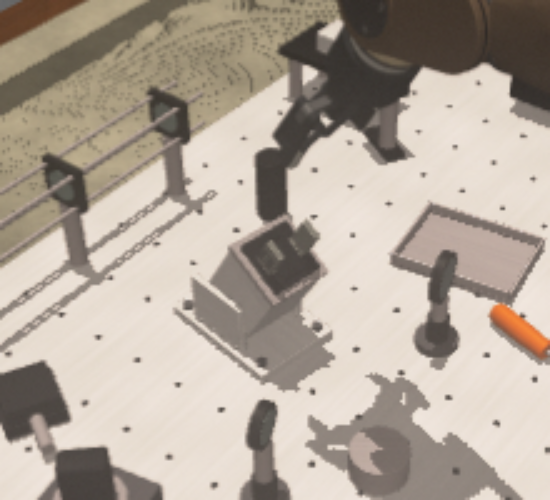

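The side view shows the gripper leaning in line with the bore, above the cover (tabs near (270,255) and (305,235) in the crop). Next I align it and descend.

```bash
python3 -m crank '[[[-40,-13,20],0,0],[[-40,-13,60],0,0],[[-40,-13,95],0,0],[[-40,-13,95],0,0]]'
python3 - <<'E'
from g import *
delta(mouth+.008*n,ydir=-ey)
E
```

```text
time: 10.65
eef_pos: [0.5499, -0.0287, 0.195]
tcp_rot: [0.965, -0.077, 0.251, 0.025]
contact_force: [-0.8, 0.4, -0.6]
opening: 1.001
finger_force: 0.0
delta mm [-2.6 -1.2 60. ] tool z [ 0.479 -0.087 -0.873]
yaw deg -0.0
```

```bash
python3 -m crank '[[[-3,-1,30],0,0],[[-3,-1,50],0,0],[[-3,-1,60],0,0],[[-3,-1,60],0,0],[[-3,-1,60],0,100],[[-3,-1,60],0,255],[[-3,-1,60],0,255],[[-3,-1,60],0,255],[[-3,-1,60],0,255]]' 50; python3 s.py
python3 - <<'E'
from g import *
delta(mouth+.008*n,ydir=-ey)
E
```

```text
time: 11.55
eef_pos: [0.5772, -0.0323, 0.1474]
tcp_rot: [0.964, -0.076, 0.254, 0.026]
contact_force: [-12.1, 0.2, 12.7]
opening: 0.509
finger_force: 49.4
[-0.2455 -0.0718  2.1952  0.0671  0.5027  1.4326]
[[ 0.859 -0.16   0.487]
 [-0.134 -0.987 -0.089]
 [ 0.494  0.011 -0.869]]
delta mm [-3.4  0.1  5. ] tool z [ 0.487 -0.089 -0.869]
yaw deg 0.06
```

```bash
python3 -m crank '[[[0,0,-10],0,255],[[0,0,-25],0,255],[[0,0,-40],0,255],[[0,0,-70],0,255],[[0,0,-110],0,255],[[0,0,-110],0,255]]'
python3 - <<'E'
from g import *
c=read_camera("top");W=cloud(c);np.save("top1.npy",W)
cv2.imwrite("pics/t1.png",cv2.resize(c["frame"][170:330,230:490],None,fx=3,fy=3))
s=get_state();print(s['opening'],s['finger_force'],s['eef_pos'])
E
```

```text
time: 12.15
eef_pos: [0.5244, -0.0227, 0.2468]
tcp_rot: [0.963, -0.076, 0.259, 0.027]
contact_force: [0.2, -0.2, -1.2]
opening: 0.505
finger_force: 52.3
0.5002255851092955 52.33761727809906 [ 0.52391654 -0.02266448  0.24391164]
```

View pics/t1.png

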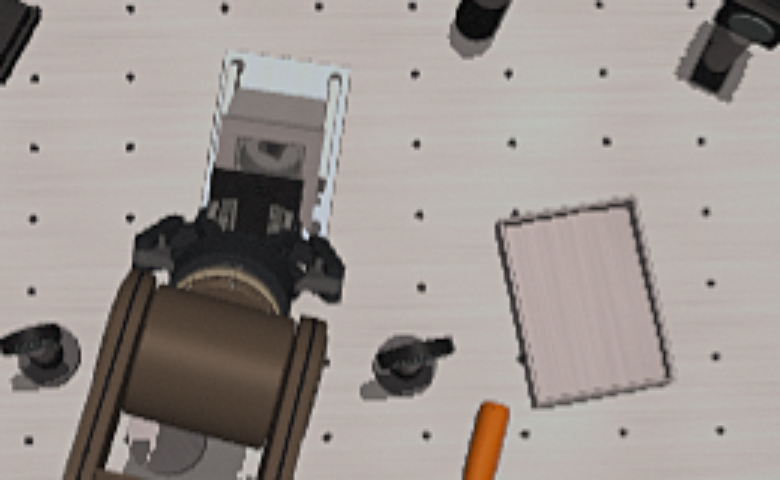

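The cover is out, with the black plate between the fingers at crop (255,195). The tray corners in the crop are (497,222), (630,200), (668,380) and (537,405). To place the cover upright I need to undo the tool tilt, so I'll push inward against the folded elbow.

```bash
python3 -m crank '[[[-20,30,-30],0,255],[[-40,60,-60],0,255],[[-80,60,-80],0,255],[[-120,60,-100],0,255],[[-160,60,-120],0,255],[[-200,60,-140],0,255]]' ; python3 s.py;  python3 -m crank '[[[-260,0,-150],0,255]]';python3 s.py; python3 -m crank '[[[-260,0,-150],0,255]]';python3 s.py
python3 - <<'E'
from h import *
c=read_camera("side")
f=K(c)
c=read_camera("top");M=R.from_quat(c["orientation"]).as_matrix();f=K(c);P=[]
px=np.array([(497,222),(630,200),(668,380),(537,405)])/3+[230,170]
for u,v in px:
    d=np.array([(u-c["cx"])/f,(v-c["cy"])/f]);x=d.copy()
    for _ in range(15): x=d/(1+c["k1"]*(x@x))
    r=M@[*x,1];o=np.array(c["origin"]);P.append((o+r*(.018-o[2])/r[2])[:2])
P=np.array(P);print(P.round(3),P.mean(0).round(4),np.linalg.norm(P-np.roll(P,1,0),axis=1))
E
```

```text
time: 12.8
eef_pos: [0.36, -0.0553, 0.2652]
tcp_rot: [0.968, -0.078, 0.239, 0.025]
contact_force: [0.2, 0.4, -0.6]
opening: 0.501
finger_force: 53.5
[-0.5563 -0.8942  2.4848  0.1911  1.1018  1.1268]
[[ 0.874 -0.162  0.458]
 [-0.138 -0.987 -0.086]
 [ 0.466  0.011 -0.885]]
time: 12.9
eef_pos: [0.3547, -0.0524, 0.2625]
tcp_rot: [0.971, -0.077, 0.227, 0.024]
contact_force: [0.5, 0.6, -1.4]
opening: 0.505
finger_force: 53.5
[-0.548  -0.8946  2.4848  0.1752  1.123   1.14  ]
[[ 0.885 -0.161  0.437]
 [-0.139 -0.987 -0.083]
 [ 0.444  0.012 -0.896]]
time: 13.0
eef_pos: [0.3493, -0.0494, 0.2599]
tcp_rot: [0.973, -0.077, 0.215, 0.024]
contact_force: [0.2, -0.3, -1.5]
opening: 0.504
finger_force: 53.5
[-0.5386 -0.8949  2.4848  0.1585  1.1446  1.155 ]
[[ 0.896 -0.161  0.414]
 [-0.14  -0.987 -0.08 ]
 [ 0.421  0.013 -0.907]]
[[ 0.563 -0.229]
 [ 0.581 -0.344]
 [ 0.428 -0.367]
 [ 0.409 -0.256]] [ 0.4953 -0.2989] [0.15660543 0.11553694 0.15470808 0.11191301]
```

```bash
python3 -m crank '[[[-260,0,-150],0,255]]'>/dev/null; python3 -m crank '[[[-260,0,-140],0,255]]'>/dev/null; python3 -m crank '[[[-260,0,-130],0,255]]'>/dev/null; python3 -m crank '[[[-260,0,-120],0,255]]'>/dev/null; python3 -m crank '[[[-260,0,-110],0,255]]'>/dev/null; python3 -m crank '[[[-260,0,-100],0,255]]'>/dev/null; python3 -m crank '[[[-260,0,-90],0,255]]'>/dev/null; python3 -m crank '[[[-260,0,-80],0,255]]';python3 s.py
```

```text
time: 13.9
eef_pos: [0.3013, 0.0088, 0.2444]
tcp_rot: [0.989, -0.083, 0.115, 0.033]
contact_force: [0.8, 0.7, -0.8]
opening: 0.5
finger_force: 53.5
[-0.2993 -0.8951  2.4837 -0.0151  1.3143  1.4413]
[[ 0.96  -0.172  0.222]
 [-0.157 -0.984 -0.084]
 [ 0.232  0.046 -0.972]]
```

```bash
python3 -m crank '[[[20,40,0],0,255],[[20,80,0],0,255],[[20,120,0],0,255],[[20,130,0],0,255]]'>/dev/null; python3 s.py; python3 -m crank '[[[-260,-50,-60],0,255]]'>/dev/null; python3 -m crank '[[[-260,-50,-60],0,255]]'>/dev/null; python3 -m crank '[[[-260,-50,-50],0,255]]'>/dev/null; python3 -m crank '[[[-260,-50,-50],0,255]]';python3 s.py
```

```text
[-0.7976 -0.832   2.4388  0.1026  1.3171  0.9302]
[[ 0.959 -0.176  0.222]
 [-0.161 -0.983 -0.086]
 [ 0.233  0.046 -0.971]]
time: 14.7
eef_pos: [0.2557, -0.1193, 0.2398]
tcp_rot: [0.994, -0.082, 0.068, 0.015]
contact_force: [-0.6, 0.2, -0.9]
opening: 0.503
finger_force: 53.5
[-0.8752 -0.8951  2.4836  0.0767  1.4361  0.8543]
[[ 0.977 -0.165  0.133]
 [-0.161 -0.986 -0.041]
 [ 0.138  0.019 -0.99 ]]
```

```bash
python3 -m crank '[[[-260,-40,-40],0,255]]'>/dev/null; python3 -m crank '[[[-260,-40,-30],0,255]]'>/dev/null; python3 -m crank '[[[-260,-40,-20],0,255]]'>/dev/null; python3 -m crank '[[[-260,-40,-10],0,255]]'; python3 s.py
```

```text
time: 15.1
eef_pos: [0.207, -0.147, 0.2376]
tcp_rot: [0.996, -0.081, 0.021, -0.01]
contact_force: [0.1, -0.4, -1.6]
opening: 0.5
finger_force: 53.5
[-1.0761 -0.895   2.4835  0.0459  1.5481  0.6556]
[[ 0.986 -0.161  0.043]
 [-0.161 -0.987  0.017]
 [ 0.039 -0.024 -0.999]]
```

```bash
python3 -m crank '[[[45,15,0],0,255],[[90,30,0],0,255],[[135,45,0],0,255],[[180,60,0],0,255],[[225,75,0],0,255],[[265,90,0],0,255],[[300,101,10],0,255],[[308,104,30],0,255],[[308,104,60],0,255],[[308,104,80],0,255]]'; python3 - <<'E'
from g import *
delta([.4953,-.2989,.045])
c=read_camera("side");cv2.imwrite("pics/s2.png",cv2.resize(c["frame"][130:330,220:500],None,fx=2.5,fy=2.5))
E
```

```text
time: 16.1
eef_pos: [0.4975, -0.2981, 0.165]
tcp_rot: [0.996, -0.081, 0.02, -0.011]
contact_force: [-0.5, -0.3, -2.4]
opening: 0.502
finger_force: 53.5
delta mm [ -6.6   4.2 119.8] tool z [ 0.041  0.019 -0.999]
```

View pics/s2.png

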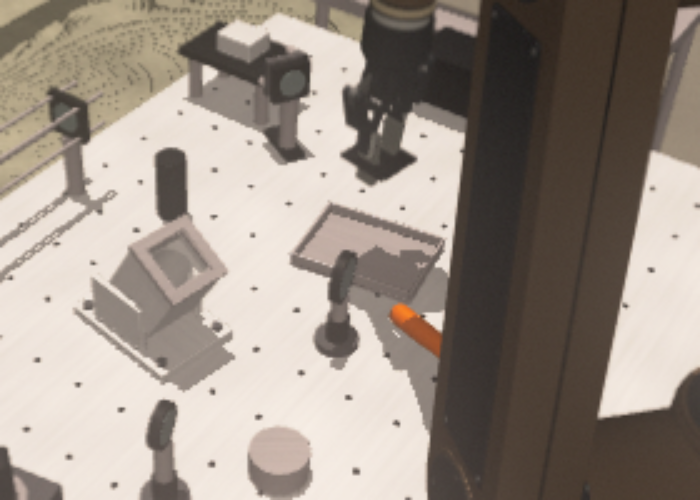

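The cover, at crop (380,160), is held level above the tray, and the bore is open. Lowering it.

```bash
python3 -m crank '[[[-6,4,45],0,255],[[-6,4,90],0,255],[[-6,4,115],0,255],[[-6,4,119],0,255],[[-6,4,122],0,255],[[-6,4,122],0,255]]'; python3 -m crank '[[[0,0,2],0,255],[[0,0,4],0,255],[[0,0,4],0,255]]'
```

```text
time: 16.75
eef_pos: [0.4975, -0.3007, 0.0473]
tcp_rot: [0.996, -0.082, 0.022, -0.009]
contact_force: [0.6, -0.3, -0.1]
opening: 0.504
finger_force: 53.5
time: 17.05
eef_pos: [0.4967, -0.3, 0.0422]
tcp_rot: [0.996, -0.082, 0.022, -0.01]
contact_force: [-1.1, 0.4, -1.5]
opening: 0.505
finger_force: 53.5
```

```bash
python3 -m crank '[[[0,0,2],0,255],[[0,0,3],0,255],[[0,0,3],0,255]]'; python3 -m crank '[[[0,0,2],0,255],[[0,0,3],0,255],[[0,0,3],0,255]]'
```

```text
time: 17.35
eef_pos: [0.4973, -0.3003, 0.0414]
tcp_rot: [0.996, -0.082, 0.021, -0.01]
contact_force: [-4.1, 2.7, 11.0]
opening: 0.501
finger_force: 54.8
time: 17.65
eef_pos: [0.4985, -0.3011, 0.041]
tcp_rot: [0.996, -0.082, 0.022, -0.009]
contact_force: [-5.8, 4.8, 21.4]
opening: 0.504
finger_force: 56.0
```

```bash
python3 -m crank '[[[0,0,0],0,0],[[0,0,0],0,0],[[0,0,0],0,0],[[0,0,0],0,0],[[0,0,-30],0,0],[[0,0,-80],-8,0],[[0,0,-130],-16,0],[[0,0,-180],-24,0],[[0,0,-220],-32,0],[[0,0,-250],-40,0]]'; python3 - <<'E'
from g import *
delta([.513,.317,.30],ydir=np.array([np.cos(np.radians(-46.2)),np.sin(np.radians(-46.2)),0]))
c=read_camera("top");f=c["frame"];W=cloud(c);np.save("top2.npy",W)
a=cv2.resize(f[195:255,290:355],None,fx=6,fy=6,interpolation=cv2.INTER_CUBIC);b=cv2.resize(f[225:315,385:465],(320,360))
cv2.imwrite("pics/t2.png",np.hstack([a,b]))
P=W[225:315,385:465].reshape(-1,3);P=P[(P[:,2]>.022)&(P[:,2]<.1)];print("cover",P.mean(0),P.max(0),cv2.minAreaRect((P[:,:2]*1000).astype(np.float32)),len(P))
E
```

```text
time: 18.65
eef_pos: [0.486, -0.3042, 0.2885]
tcp_rot: [0.964, 0.266, 0.024, -0.001]
contact_force: [0.8, 0.2, -0.1]
opening: 0.999
finger_force: 0.0
delta mm [ 342.7 -519.    -1.5] tool z [ 0.047  0.014 -0.999]
yaw deg -12.85
cover [ 0.49083445 -0.2767256   0.03757243] [ 0.58194318 -0.20766359  0.07765026] ((493.34954833984375, -257.1688232421875), (99.3118667602539, 225.19760131835938), 64.0502700805664) 384
```

View pics/t2.png

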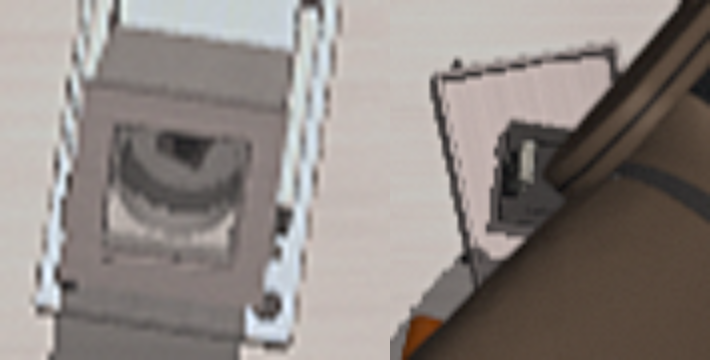

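The cover stands in the tray (right crop, around (520,175)). The nut is partly visible in the bore at (185,148) in the left crop. Going to the driver.

```bash
python3 -m crank '[[[27,-41,0],-8,0],[[54,-82,0],-13,0],[[81,-123,0],-13,0],[[108,-164,0],-13,0],[[135,-205,0],-13,0],[[162,-246,0],-13,0],[[189,-287,0],-13,0],[[216,-328,0],-13,0],[[243,-369,0],-13,0],[[270,-410,0],-13,0]]'>/dev/null;python3 -m crank '[[[27,-41,0],0,0],[[54,-82,0],0,0],[[73,-109,0],0,0],[[73,-109,0],0,0]]'; python3 - <<'E'
from g import *
delta([.513,.317,.145],ydir=np.array([np.cos(np.radians(-46.2)),np.sin(np.radians(-46.2)),0]));s=get_state();print(s['qpos'])
E
```

```text
time: 20.1
eef_pos: [0.4854, 0.3192, 0.2941]
tcp_rot: [0.928, 0.373, 0.023, -0.0]
contact_force: [0.0, -0.5, -0.2]
opening: 0.999
finger_force: 0.0
delta mm [ 12.1  18.1 150.1] tool z [ 0.042  0.017 -0.999]
yaw deg 0.05
[ 4.07467090e-01  1.22986040e-02  1.76963298e+00 -9.88030060e-04
  1.31448255e+00  1.21353929e+00]
```

```bash
python3 -m crank '[[[12,18,40],0,0],[[12,18,85],0,0],[[12,18,125],0,0],[[12,18,150],0,0],[[12,18,150],0,0],[[12,18,150],0,255],[[12,18,150],0,255],[[12,18,150],0,255],[[12,18,150],0,255],[[12,18,150],0,255]]' 80; python3 s.py
```

```text
time: 21.1
eef_pos: [0.5158, 0.3142, 0.1489]
tcp_rot: [0.928, 0.371, 0.026, 0.0]
contact_force: [-0.6, 0.5, 4.1]
opening: 0.294
finger_force: 79.8
[ 3.7950e-01  1.8550e-01  1.8556e+00 -7.0000e-04  1.0494e+00  1.1897e+00]
[[ 0.723  0.689  0.048]
 [ 0.689 -0.724  0.018]
 [ 0.047  0.02  -0.999]]
```

```bash
python3 -m crank '[[[1,0,-20],0,255],[[3,1,-60],0,255],[[5,2,-100],0,255],[[7,3,-145],0,255],[[9,4,-190],0,255],[[9,4,-235],0,255],[[5,46,-250],-8,255],[[1,92,-250],-16,255],[[-3,138,-250],-24,255],[[-6,184,-250],-26,255]]'; python3 s.py; python3 - <<'E'
from g import *
delta([.84,-.09,.50])
E
```

```text
time: 22.1
eef_pos: [0.6265, 0.1706, 0.3989]
tcp_rot: [0.82, 0.572, 0.022, 0.006]
contact_force: [0.9, 1.6, -1.8]
opening: 0.293
finger_force: 79.3
[0.1054 0.1309 1.459  0.0117 1.507  0.4572]
[[ 0.344  0.938  0.043]
 [ 0.938 -0.345  0.016]
 [ 0.03   0.035 -0.999]]
delta mm [-168.   293.8  -96. ] tool z [ 0.043  0.016 -0.999]
```

```bash
python3 -m crank '[[[-24,42,-14],0,255],[[-48,84,-28],0,255],[[-72,126,-42],0,255],[[-96,168,-56],0,255],[[-120,210,-70],0,255],[[-144,252,-84],0,255],[[-168,294,-96],0,255]]'>/dev/null; python3 -m crank '[[[75,290,-150],0,255],[[75,290,-150],0,255]]'>/dev/null; python3 s.py; python3 -m crank '[[[75,290,-150],0,255]]'>/dev/null; python3 -m crank '[[[75,290,-150],0,255]]'>/dev/null; python3 -m crank '[[[75,290,-150],0,255]]'>/dev/null; python3 -m crank '[[[75,290,-150],0,255]]'; python3 s.py
```

```text
[-0.2315  0.8852  0.2096  0.0314  1.9914  0.1415]
[[ 0.351  0.935  0.06 ]
 [ 0.936 -0.352  0.015]
 [ 0.035  0.051 -0.998]]
time: 23.4
eef_pos: [0.8936, -0.0949, 0.5376]
tcp_rot: [0.818, 0.568, 0.072, 0.049]
contact_force: [0.1, -0.4, -1.4]
opening: 0.297
finger_force: 81.7
[-0.2301  0.8636  0.21    0.0445  1.8985  0.1446]
[[ 0.344  0.923  0.173]
 [ 0.937 -0.349  0.003]
 [ 0.063  0.162 -0.985]]
```

```bash
python3 -m crank '[[[75,290,-120],0,255]]'>/dev/null; python3 -m crank '[[[75,290,-120],0,255]]'>/dev/null; python3 -m crank '[[[75,290,-110],0,255]]'>/dev/null; python3 -m crank '[[[75,290,-110],0,255]]'>/dev/null; python3 -m crank '[[[75,290,-100],0,255]]'>/dev/null; python3 -m crank '[[[75,290,-100],0,255]]'>/dev/null; python3 -m crank '[[[75,290,-100],0,255]]'>/dev/null; python3 -m crank '[[[75,290,-100],0,255]]'>/dev/null; python3 -m crank '[[[75,290,-100],0,255]]'; python3 s.py
```

```text
time: 24.3
eef_pos: [0.9338, -0.1016, 0.5792]
tcp_rot: [0.805, 0.557, 0.162, 0.125]
contact_force: [-0.5, -0.2, -2.1]
opening: 0.296
finger_force: 81.7
[-0.2355  0.8341  0.2105  0.0735  1.6906  0.1485]
[[ 0.327  0.856  0.4  ]
 [ 0.937 -0.348 -0.021]
 [ 0.121  0.382 -0.916]]
```

```bash
python3 -m crank '[[[75,290,-100],0,255]]'>/dev/null; python3 -m crank '[[[75,290,-100],0,255]]'>/dev/null; python3 -m crank '[[[75,290,-100],0,255]]'>/dev/null; python3 -m crank '[[[85,290,-100],0,255]]'>/dev/null;python3 -m crank '[[[0,0,0],0,255]]'; python3 s.py; cat >> g.py <<'E'
U=np.array([.047,0,-.9989]); O=np.array([-.007,0,.145])  # driver up axis, origin in tool frame
def drv(bz,verbose=1):
    s=get_state();M=R.from_quat(s['tcp_rot']).as_matrix()
    up=M@U; o=s['eef_pos']+M@O
    print("axis err rad",np.arccos(up@n).round(3),"err in t,ey",(up@t).round(3),(up@ey).round(3))
    d=M.T@(bore+bz*n-o)*1000; print("delta mm",d.round(1)); q=o-bore; print("driver in bore mm",(np.array([q@t,q@ey,q@n])*1000).round(1))
    v=M.T@t; print("yaw deg to nut0",np.degrees(np.arctan2(-v[0],v[1])).round(1))
    return d
E
python3 -c "
from g import *
drv(.14)"
```

```text
time: 24.8
eef_pos: [0.9368, -0.1012, 0.6229]
tcp_rot: [0.795, 0.549, 0.203, 0.161]
contact_force: [-0.9, 0.0, -1.6]
opening: 0.293
finger_force: 81.8
[-0.2379  0.7965  0.2101  0.0866  1.6179  0.1499]
[[ 0.314  0.808  0.499]
 [ 0.938 -0.345 -0.032]
 [ 0.146  0.478 -0.866]]
axis err rad 0.013 err in t,ey 0.012 0.0
delta mm [-110.3 -545.3   53.2]
driver in bore mm [556.3 -12.5 191.6]
yaw deg to nut0 -12.5
```

```bash
python3 -m crank '[[[-10,-48,0],0,255],[[-20,-96,0],0,255],[[-30,-144,0],0,255],[[-40,-192,0],0,255],[[-50,-240,0],0,255],[[-60,-288,0],0,255],[[-70,-336,0],0,255],[[-80,-384,0],0,255],[[-90,-432,0],0,255],[[-100,-480,0],0,255]]'>/dev/null; python3 -m crank '[[[-5,-30,0],0,255],[[-10,-60,15],0,255],[[-10,-60,30],0,255],[[-10,-60,30],0,255]]'; python3 - <<'E'
from g import *
drv(.14)
c=read_camera("side");cv2.imwrite("pics/s3.png",cv2.resize(c["frame"][130:310,190:400],None,fx=3,fy=3));np.save("side3.npy",cloud(c))
E
```

```text
time: 26.2
eef_pos: [0.5193, -0.0256, 0.3414]
tcp_rot: [0.796, 0.55, 0.2, 0.157]
contact_force: [0.2, 0.3, -2.7]
opening: 0.295
finger_force: 81.6
axis err rad 0.022 err in t,ey 0.021 -0.0
delta mm [ -8.8 -45.9  20.6]
driver in bore mm [ 46.9  -2.3 160. ]
yaw deg to nut0 -12.5
```

View pics/s3.png

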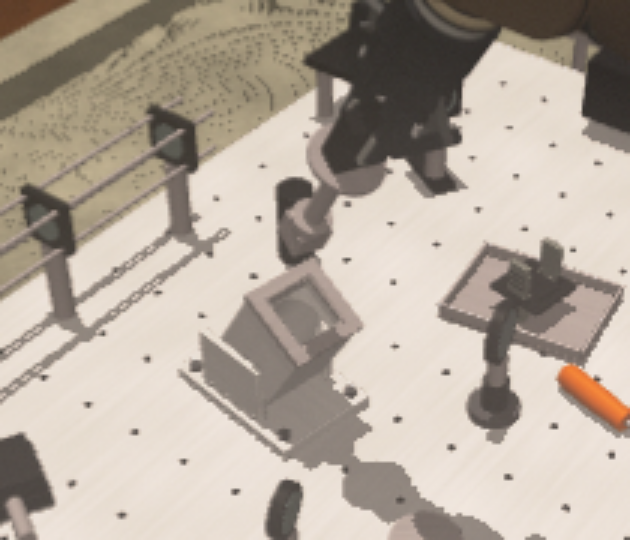

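The driver (socket at crop (300,235)) is tilted in line above the mouth at (300,310), and the cover stands in the tray at (530,275). Aligning over the mouth and checking the socket's position.

```bash
python3 -m crank '[[[-4,-23,5],0,255],[[-9,-46,10],0,255],[[-9,-46,10],0,255],[[-9,-46,10],0,255]]'; python3 - <<'E'
from g import *
from scipy.optimize import least_squares
drv(.10)
s=get_state();M=R.from_quat(s['tcp_rot']).as_matrix();o=s['eef_pos']+M@O
for nm in("side","top"):
    W=cloud(read_camera(nm)).reshape(-1,3);W=W[~np.isnan(W[:,0])];q=W-o;q=np.c_[q@t,q@ey,q@n]
    for lab,lo,hi,rad in(("socket",.003,.033,.021),("shank",.045,.11,.009)):
        p=q[(np.hypot(q[:,0],q[:,1])<rad+.012)&(q[:,2]>lo)&(q[:,2]<hi)]
        if len(p)<15: print(nm,lab,len(p));continue
        r=least_squares(lambda c:np.hypot(p[:,0]-c[0],p[:,1]-c[1])-rad,[0,0],loss="soft_l1",f_scale=.002);print(nm,lab,len(p),(r.x*1000).round(1))
E
```

```text
time: 26.65
eef_pos: [0.4866, -0.0193, 0.3146]
tcp_rot: [0.795, 0.549, 0.202, 0.16]
contact_force: [0.5, 0.4, -2.1]
opening: 0.292
finger_force: 81.9
axis err rad 0.014 err in t,ey 0.013 0.001
delta mm [-2.3 -5.4 53.4]
driver in bore mm [  5.9  -1.3 153.4]
yaw deg to nut0 -12.5
side socket 111 [-1.4 -1.9]
side shank 70 [-1.7  1.2]
top socket 67 [-4.4  1.9]
top shank 0
```

```bash
python3 -m crank '[[[-1,-2,25],0,255],[[-2,-3,50],0,255],[[-3,-3,70],0,255],[[-4,-2,90],0,255],[[-5,-2,110],0,255],[[-5,-2,120],0,255],[[-5,-2,120],0,255]]'; python3 -c "
from g import *
drv(0)"
```

```text
time: 27.45
eef_pos: [0.5423, -0.0269, 0.2058]
tcp_rot: [0.795, 0.55, 0.201, 0.158]
contact_force: [-1.2, 0.2, -2.8]
opening: 0.296
finger_force: 81.8
axis err rad 0.02 err in t,ey 0.019 0.0
delta mm [-1.2  1.2 31.1]
driver in bore mm [-0.7 -0.  31.1]
yaw deg to nut0 -12.5
```

```bash
python3 -m crank '[[[0,3,6],0,255],[[0,3,12],0,255],[[0,3,16],0,255],[[0,3,20],0,255],[[0,3,20],0,255]]'; python3 -c "
from g import *
drv(0)"
```

```text
time: 27.95
eef_pos: [0.5544, -0.0288, 0.191]
tcp_rot: [0.795, 0.55, 0.201, 0.16]
contact_force: [-0.1, -1.8, -2.0]
opening: 0.295
finger_force: 82.0
axis err rad 0.017 err in t,ey 0.016 0.001
delta mm [-1.  -2.8 12.2]
driver in bore mm [ 3.  -0.2 12.1]
yaw deg to nut0 -12.5
```

```bash
python3 -m crank '[[[0,-1,4],0,255],[[0,-1,8],0,255],[[0,-1,8],0,255]]'; python3 -m crank '[[[0,0,3],0,255],[[0,0,6],0,255],[[0,0,6],0,255]]';python3 -c "
from g import *
drv(0)"
```

```text
time: 28.25
eef_pos: [0.5578, -0.0294, 0.1833]
tcp_rot: [0.795, 0.549, 0.201, 0.161]
contact_force: [1.2, -4.2, -2.8]
opening: 0.292
finger_force: 82.1
time: 28.55
eef_pos: [0.5607, -0.029, 0.1794]
tcp_rot: [0.795, 0.55, 0.201, 0.16]
contact_force: [-7.7, -4.8, 7.2]
opening: 0.298
finger_force: 83.5
axis err rad 0.017 err in t,ey 0.016 0.001
delta mm [-1.1 -2.4 -1. ]
driver in bore mm [ 2.5  0.6 -1. ]
yaw deg to nut0 -12.4
```

```bash
python3 -m crank '[[[0,1,0],8,255],[[0,2,0],16,255],[[0,3,0],24,255],[[0,4,0],32,255],[[-1,5,0],40,255],[[-1,5,0],48,255],[[-1,5,0],48,255]]'; python3 -c "
from g import *
drv(0);print(get_state()['wrist_torque'])"
```

```text
time: 29.25
eef_pos: [0.5647, -0.0321, 0.1824]
tcp_rot: [0.95, 0.178, 0.249, 0.065]
contact_force: [-8.7, -5.0, 8.6]
opening: 0.296
finger_force: 83.6
axis err rad 0.05 err in t,ey 0.045 -0.02
delta mm [-3.8 -0.6 -0.6]
driver in bore mm [ 3.6  1.4 -0.5]
yaw deg to nut0 -60.5
[-1.58340687  1.21372865 -0.91564447]
```

```bash
python3 -m crank '[[[0,1,0],8,255],[[0,2,0],16,255],[[0,3,0],24,255],[[-1,4,0],32,255],[[-1,5,0],40,255],[[-1,5,0],46,255],[[-1,5,0],46,255],[[-1,5,0],46,255]]'; python3 -c "
from g import *
drv(0);s=get_state();print(s['wrist_torque'],s['wrist_torque']@n,s['qpos'])"
```

```text
time: 30.05
eef_pos: [0.5647, -0.0382, 0.1828]
tcp_rot: [0.945, -0.204, 0.254, -0.035]
contact_force: [-14.9, -6.6, 11.4]
opening: 0.291
finger_force: 84.3
axis err rad 0.074 err in t,ey 0.051 -0.053
delta mm [-3.5  1.2 -0.3]
driver in bore mm [ 3.7  0.3 -0.3]
yaw deg to nut0 -106.1
[-2.77893167  2.10218011 -1.22547963] 0.47408566346977304 [-0.29591465 -0.15866875  2.20097807  0.19485254  0.59996912  1.56656901]
```

```bash
python3 -m crank '[[[0,0,0],6,255],[[0,0,0],10,255],[[0,0,0],10,255]]'; python3 -c "
from g import *
drv(0);s=get_state();print(s['wrist_torque'],s['wrist_torque']@n,s['qpos'])"
```

```text
time: 30.35
eef_pos: [0.5643, -0.0388, 0.1828]
tcp_rot: [0.924, -0.283, 0.25, -0.056]
contact_force: [-17.0, -11.0, 12.6]
opening: 0.293
finger_force: 84.9
axis err rad 0.077 err in t,ey 0.05 -0.058
delta mm [-3.2  1.9 -0.2]
driver in bore mm [ 3.7  0.3 -0.2]
yaw deg to nut0 -115.8
[-3.68624395  2.60445766 -1.30508783] 0.8921927999674276 [-0.29603107 -0.15886237  2.20095462  0.19010127  0.60055031  1.73953826]
```

```bash
python3 -m crank '[[[0,0,0],-6,255],[[0,0,0],-14,255],[[0,0,0],-14,255]]'; python3 -c "
from g import *
drv(0);s=get_state();print(s['wrist_torque'],s['wrist_torque']@n);M=R.from_quat(s['tcp_rot']).as_matrix();print(M.T@n*150)"
```

```text
time: 30.65
eef_pos: [0.5649, -0.0378, 0.183]
tcp_rot: [0.951, -0.171, 0.255, -0.027]
contact_force: [-12.8, -6.5, 10.9]
opening: 0.297
finger_force: 84.2
axis err rad 0.073 err in t,ey 0.052 -0.052
delta mm [-3.7  1.2 -0.3]
driver in bore mm [ 3.9  0.4 -0.3]
yaw deg to nut0 -102.1
[-2.20970309  1.90737398 -1.10988756] 0.27793164553441274
[  -2.15077993   -5.96942929 -149.86243712]
```

```bash
python3 -m crank '[[[0,-1,-15],0,255],[[-1,-2,-40],0,255],[[-1,-3,-75],0,255],[[-2,-5,-115],0,255],[[-2,-6,-150],0,255],[[-2,-6,-150],0,255]]'; python3 s.py; python3 -c "
from g import *
delta([.36,.01,.33])
s=get_state();M=R.from_quat(s['tcp_rot']).as_matrix();print(M.T@[-300,10,0])"
```

```text
time: 31.25
eef_pos: [0.4916, -0.0244, 0.317]
tcp_rot: [0.95, -0.173, 0.26, -0.031]
contact_force: [0.1, -0.5, -1.4]
opening: 0.298
finger_force: 82.4
[-0.324  -0.4999  2.2046  0.1634  0.9293  1.5433]
[[ 0.805 -0.313  0.504]
 [-0.345 -0.938 -0.032]
 [ 0.482 -0.148 -0.863]]
delta mm [-111.6    7.   -78.6] tool z [ 0.504 -0.032 -0.863]
[-245.04119799   84.44787985 -151.40464615]
```

```bash
python3 -m crank '[[[-37,2,-26],0,255],[[-74,4,-52],0,255],[[-112,7,-78],0,255],[[-112,7,-78],0,255]]'>/dev/null; python3 s.py; python3 -m crank '[[[-245,80,-150],0,255]]'>/dev/null;python3 -m crank '[[[-245,80,-150],0,255]]'>/dev/null; python3 s.py; python3 -m crank '[[[-245,80,-150],0,255]]'>/dev/null;python3 -m crank '[[[-245,80,-140],0,255]]'>/dev/null;python3 -m crank '[[[-245,80,-130],0,255]]'; python3 s.py
```

```text
[-0.3441 -0.8933  2.3916  0.1502  1.1599  1.5615]
[[ 0.817 -0.316  0.483]
 [-0.346 -0.938 -0.027]
 [ 0.462 -0.145 -0.875]]
[-0.2735 -0.8926  2.3658  0.0879  1.2168  1.6512]
[[ 0.834 -0.329  0.442]
 [-0.349 -0.936 -0.039]
 [ 0.427 -0.122 -0.896]]
time: 32.15
eef_pos: [0.3254, 0.0676, 0.3504]
tcp_rot: [0.964, -0.181, 0.194, -0.005]
contact_force: [0.8, 1.0, -2.4]
opening: 0.298
finger_force: 82.3
[-0.0793 -0.8926  2.3177 -0.032   1.3272  1.8648]
[[ 0.859 -0.348  0.376]
 [-0.351 -0.934 -0.061]
 [ 0.372 -0.08  -0.925]]
```

```bash
python3 -m crank '[[[15,40,0],0,255],[[30,80,5],0,255],[[45,118,5],0,255],[[45,118,5],0,255]]'>/dev/null;  python3 s.py; python3 -m crank '[[[-270,56,-115],0,255]]'>/dev/null;python3 -m crank '[[[-270,56,-110],0,255]]'>/dev/null; python3 s.py; python3 -m crank '[[[-275,60,-100],0,255]]'>/dev/null;python3 -m crank '[[[-275,60,-90],0,255]]'>/dev/null;python3 -m crank '[[[-275,60,-80],0,255]]'; python3 s.py
```

```text
[-0.6309 -0.8916  2.3104  0.1677  1.3745  1.3227]
[[ 0.855 -0.362  0.37 ]
 [-0.364 -0.929 -0.068]
 [ 0.369 -0.077 -0.926]]
[-0.6319 -0.8928  2.2806  0.1514  1.4594  1.3173]
[[ 0.879 -0.353  0.321]
 [-0.356 -0.933 -0.049]
 [ 0.317 -0.071 -0.946]]
time: 33.05
eef_pos: [0.293, -0.0665, 0.3884]
tcp_rot: [0.975, -0.182, 0.125, -0.007]
contact_force: [0.7, 0.9, -2.5]
opening: 0.293
finger_force: 82.2
[-0.6842 -0.8933  2.2314  0.1319  1.5896  1.2714]
[[ 0.903 -0.352  0.246]
 [-0.356 -0.934 -0.031]
 [ 0.241 -0.06  -0.969]]
```

```bash
python3 -m crank '[[[-275,70,-75],0,255]]'>/dev/null;python3 -m crank '[[[-275,80,-70],0,255]]'>/dev/null; python3 -m crank '[[[-275,80,-60],0,255]]'>/dev/null;python3 -m crank '[[[-275,80,-50],0,255]]'>/dev/null;python3 -m crank '[[[-275,80,-40],0,255]]'>/dev/null; python3 -m crank '[[[-275,80,-35],0,255]]'; python3 s.py
```

```text
time: 33.65
eef_pos: [0.1968, -0.1406, 0.4447]
tcp_rot: [0.982, -0.179, 0.054, -0.026]
contact_force: [1.5, -1.1, -1.8]
opening: 0.291
finger_force: 82.2
[-1.1903 -0.8935  2.1192  0.1258  1.9009  0.7827]
[[ 0.93  -0.349  0.115]
 [-0.354 -0.935  0.032]
 [ 0.096 -0.071 -0.993]]
```

```bash
python3 -m crank '[[[40,-20,0],0,255],[[50,-65,0],0,255],[[45,-110,0],0,255],[[35,-155,0],0,255],[[25,-195,0],0,255],[[19,-231,0],0,255],[[19,-231,0],0,255]]';  python3 s.py; python3 -c "
from g import *
s=get_state();M=R.from_quat(s['tcp_rot']).as_matrix();p=s['eef_pos'].copy();p[2]=0;print(M.T@(-p/np.linalg.norm(p))*300)"
```

```text
time: 34.35
eef_pos: [0.2956, 0.0744, 0.4626]
tcp_rot: [0.983, -0.174, 0.053, -0.028]
contact_force: [-0.2, 0.6, -2.4]
opening: 0.294
finger_force: 82.2
[-0.1364 -0.7409  2.0235  0.0529  1.7502  1.7961]
[[ 0.934 -0.338  0.114]
 [-0.344 -0.938  0.037]
 [ 0.095 -0.074 -0.993]]
[-246.5878485   167.04824023  -35.90708021]
```

```bash
python3 -m crank '[[[-247,167,-36],0,255],[[-247,167,-36],0,255]]'>/dev/null; python3 s.py; python3 -m crank '[[[-247,167,-30],0,255]]'>/dev/null;python3 -m crank '[[[-247,167,-25],0,255]]'>/dev/null;python3 -m crank '[[[-247,167,-20],0,255]]'; python3 s.py
```

```text
[-0.2695 -0.8962  2.0663  0.0531  1.896   1.6816]
[[ 0.932 -0.351  0.086]
 [-0.355 -0.935  0.029]
 [ 0.07  -0.057 -0.996]]
time: 34.85
eef_pos: [0.1968, 0.0428, 0.5219]
tcp_rot: [0.983, -0.181, 0.008, -0.007]
contact_force: [-0.1, -0.8, -1.7]
opening: 0.297
finger_force: 82.3
[-0.3347 -0.894   1.9706  0.019   2.0515  1.6086]
[[ 0.934 -0.356  0.018]
 [-0.356 -0.935  0.011]
 [ 0.013 -0.017 -1.   ]]
```

```bash
python3 -m crank '[[[22,-41,0],-8,255],[[44,-82,0],-16,255],[[66,-123,0],-24,255],[[88,-164,0],-32,255],[[110,-205,10],-40,255],[[132,-246,30],-45,255],[[154,-287,50],-45,255],[[176,-328,65],-45,255],[[197,-369,75],-45,255],[[197,-369,75],-45,255]]';  python3 s.py
cat > m.py <<'E'
from g import *
from scipy.optimize import least_squares
s=get_state();M=R.from_quat(s['tcp_rot']).as_matrix();T=s['eef_pos'];C=[]
for nm in("side","top"):
    W=cloud(read_camera(nm)).reshape(-1,3);W=W[~np.isnan(W[:,0])];q=W-T
    for lab,lo,hi,rad,win in(("socket",-.142,-.112,.021,.036),("shank",-.10,-.035,.009,.03)):
        p=q[(np.hypot(q[:,0],q[:,1])<win)&(q[:,2]>lo)&(q[:,2]<hi)]
        if len(p)<15: print(nm,lab,len(p));continue
        f=lambda c:np.hypot(p[:,0]-c[0]-c[2]*(p[:,2]-p[:,2].mean())*0,p[:,1]-c[1])-rad
        r=least_squares(f,[*p[:,:2].mean(0),0],loss="soft_l1",f_scale=.002);print(nm,lab,len(p),"offset from TCP mm",(r.x[:2]*1000).round(1),"zmin",q[(np.hypot(q[:,0]-r.x[0],q[:,1]-r.x[1])<.024)&(q[:,2]<-.05)&(q[:,2]>-.19)][:,2].min().round(3),"rms",np.sqrt((r.fun**2).mean()).round(4))
print("TCP",T,"stand minus TCP",(np.array([.5135,.3168,.0])-T)*1000)
print("stand dir in tool",(M.T@(np.array([.5135,.3168,T[2]])-T)*1000).round(1))
E
python3 m.py
```

```text
time: 35.85
eef_pos: [0.517, 0.3213, 0.4455]
tcp_rot: [0.978, 0.21, 0.004, -0.003]
contact_force: [-0.9, -0.3, -4.0]
opening: 0.293
finger_force: 82.1
[0.3876 0.0566 1.4569 0.0049 1.6189 1.5363]
[[ 0.912  0.41   0.007]
 [ 0.41  -0.912  0.008]
 [ 0.009 -0.005 -1.   ]]
side socket 248 offset from TCP mm [-5.1 -4.8] zmin -0.146 rms 0.0023
side shank 237 offset from TCP mm [-6.2 -2.3] zmin -0.146 rms 0.0011
top socket 135 offset from TCP mm [-8.1 -1.4] zmin -0.145 rms 0.0024
top shank 63 offset from TCP mm [-8.4 -2.8] zmin -0.145 rms 0.0008
TCP [0.51701568 0.32133671 0.44553377] stand minus TCP [  -3.51567822   -4.53671466 -445.53377039]
stand dir in tool [-5.1  2.7 -0.1]
```

```bash
python3 -m crank '[[[2,3,45],0,255],[[2,3,90],0,255],[[1,4,130],0,255],[[1,4,155],0,255],[[1,4,160],0,255],[[1,4,160],0,255]]'; python3 m.py
```

```text
time: 36.55
eef_pos: [0.5185, 0.3166, 0.2967]
tcp_rot: [0.978, 0.209, 0.011, -0.004]
contact_force: [-0.8, -0.5, -1.9]
opening: 0.297
finger_force: 82.2
side socket 192 offset from TCP mm [-5.2 -4.2] zmin -0.187 rms 0.0026
side shank 143 offset from TCP mm [-5.7 -1.9] zmin -0.185 rms 0.0011
top socket 89 offset from TCP mm [-3.2  1.1] zmin -0.141 rms 0.0023
top shank 17 offset from TCP mm [-5.3 -1.6] zmin -0.178 rms 0.0006
TCP [0.51853008 0.3165502  0.29670961] stand minus TCP [-5.03008475e+00  2.49802551e-01 -2.96709605e+02]
stand dir in tool [-4.5 -2.3 -0.1]
```

```bash
python3 -m crank '[[[1,-2,10],0,255],[[0,-2,25],0,255],[[0,-2,45],0,255],[[0,-2,45],0,255]]'; python3 -m crank '[[[-1,0,25],0,255],[[-1,0,50],0,255],[[-2,0,75],0,255],[[-2,0,85],0,255],[[-2,0,85],0,255]]';python3 s.py
```

```text
time: 37.05
eef_pos: [0.5166, 0.3185, 0.2463]
tcp_rot: [0.978, 0.209, 0.006, -0.003]
contact_force: [-0.7, -1.0, -3.3]
opening: 0.294
finger_force: 82.3
time: 37.55
eef_pos: [0.5174, 0.319, 0.1641]
tcp_rot: [0.978, 0.209, 0.008, -0.003]
contact_force: [-0.7, -0.1, -2.3]
opening: 0.292
finger_force: 82.3
[0.3844 0.1938 1.8153 0.0034 1.115  1.5325]
[[ 0.912  0.409  0.015]
 [ 0.409 -0.913  0.009]
 [ 0.018 -0.002 -1.   ]]
```

In the hole without contact. Lowering until the flange rests, then releasing.

```bash
python3 -m crank '[[[0,0,6],0,255],[[0,0,11],0,255],[[0,0,14],0,255],[[0,0,14],0,255]]'; python3 -m crank '[[[0,0,2],0,255],[[0,0,3],0,255]]'
```

```text
time: 37.95
eef_pos: [0.5186, 0.3195, 0.1518]
tcp_rot: [0.978, 0.209, 0.01, -0.003]
contact_force: [-1.0, 0.2, -2.3]
opening: 0.291
finger_force: 82.3
time: 38.15
eef_pos: [0.5191, 0.3197, 0.1502]
tcp_rot: [0.978, 0.209, 0.011, -0.003]
contact_force: [-3.0, -1.2, 5.7]
opening: 0.297
finger_force: 83.2
```

```bash
python3 -m crank '[[[0,0,0],0,150],[[0,0,0],0,80],[[0,0,0],0,0],[[0,0,0],0,0],[[0,0,0],0,0],[[0,0,-20],0,0],[[0,0,-60],0,0],[[0,0,-100],0,0],[[0,0,-150],0,0],[[0,0,-200],0,0]]';python3 -m crank '[[[0,20,-50],0,0],[[-50,0,-100],0,0],[[-100,0,-120],0,0],[[-140,0,-120],0,0],[[-140,0,-120],0,0],[[-140,0,-120],0,0]]'; python3 - <<'E'
from h import *
for nm in("top","side"):
    c=read_camera(nm);W=cloud(c);f=c["frame"]
    P=W[(W[...,2]>.170)&(W[...,2]<.21)&(np.hypot(W[...,0]-.513,W[...,1]-.317)<.04)];
    print(nm,"handle",len(P),P.mean(0).round(4),P[:,2].max().round(4),np.median(P[:,2]).round(4))
    if nm=="top":
        cv2.imwrite("pics/t4.png",np.hstack([cv2.resize(f[215:305,130:220],(380,380)),cv2.resize(f[225:315,380:470],(380,380))]))
    else: cv2.imwrite("pics/s4.png",cv2.resize(f[130:400,150:420],(600,600)))
print(get_state()['eef_pos'])
E
```

```text
time: 39.15
eef_pos: [0.5145, 0.3172, 0.3502]
tcp_rot: [0.978, 0.209, 0.01, -0.003]
contact_force: [0.5, 0.8, -0.7]
opening: 0.997
finger_force: 0.0
time: 39.75
eef_pos: [0.3836, 0.2585, 0.4682]
tcp_rot: [0.978, 0.209, 0.013, -0.004]
contact_force: [0.1, -0.1, -0.2]
opening: 0.996
finger_force: 0.0
top handle 255 [0.5162 0.3168 0.1845] 0.193 0.1853
side handle 276 [0.5119 0.3226 0.1815] 0.1881 0.1832
[0.38520231 0.2589071  0.46578045]
```

View pics/s4.png

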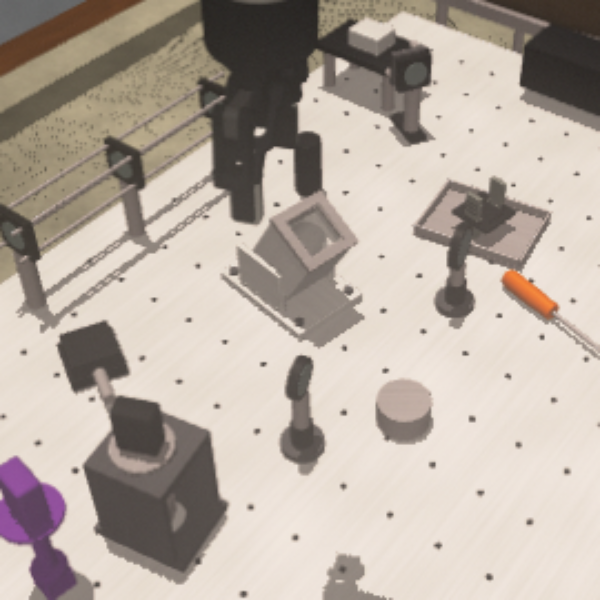

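The driver hangs in its stand (crop (140,440)), at the same height as at the start. The cover stands in the tray at (485,210), and the bystanders look undisturbed. Handing in.

```bash
python3 -c "
from plant import ctrl
print(ctrl.sign_off())"
```

```text
the job is handed in; nothing more can be done
None
```

I handed the job in at about 40 s of the 58 s limit: the cover stands in the tray and the driver hangs back in its stand; I take the nut to be at its stop from the rise in turning torque, as I could not see its angle, and the hand-in returned no verdict.

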